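# Hold a shoe heel clamped in the bench press

### The arm

A 6-joint arm with a two-finger parallel gripper is mounted at the origin on the work surface. World frame = base frame: x ahead of the robot, y to its left, z up, the work surface at z = 0. Lengths are in m, angles in degrees, forces in N, time in s.
With the tool pointing down it reaches from about 0.275 to 0.725 m from the base axis. Payload 5.6 kg.
Tool frame: the origin (TCP) lies on the centre line of the jaws, within the pads' length; the fingertips stand ahead of it and the grasp point (between the pads) lies 3 mm ahead of it (tips_ahead is the z of the fingertips in the tool frame, in m); z points along the fingers, y is the direction in which the jaws open and shut (so a half turn about z gives the same grasp; the last joint's range is limited). The gripper opens to 85 mm and grips with 20 to 120 N. Pads are 22 mm wide; open, the fingers measure 114 mm over their backs; the gripper's body (76 mm by 85 mm) begins 54 mm behind the grasp point. The pads swing forward as they close: fully open they stand 13 mm farther back than shut.
Start: joints at [83.457, 14.616, 6.199, 0, -81.583, -16.306], TCP at [0.214, 0.507, 0.253] pointing down, gripper open.
Joint ranges: [-168.99, 168.99], [-69.2, 112.95], [-62.41, 85.93], [-164.36, 98.24], [-168.68, -3.75], [-174.98, 174.98]. Speed limits (degrees/s): [147.25, 147.25, 180, 180, 180, 180].

### API

Orientations are given as a 3x3 rotation matrix whose columns are the frame's x, y, z axes.
In Python, from station import sense, grab_frame, get_calibration, sign_off, tips_ahead gives the robot as it stands.
- The arm moves only by the shell command python3 -m crank 'ROWS' [FORCE]. ROWS is JSON, a list that holds one entry, the list of rows, each a list of 7 numbers: the turn, a rotation vector about the tool's x, y, z in units of 6 degrees (1.0 is 6 degrees), then the shift along the tool's x, y, z in m, then the opening, from -1 (shut) to 1 (fully open). A call has 1 to 10 rows; each row shifts and turns the commanded pose from where the row before left it, along the tool's axes as they then stand; what a row does not reach is not made up. A row lasts 1/8 s, in which the tool goes at most 62.5 mm and 10.7 degrees, less where a joint would pass 70% of its speed; a pose out of reach is approached as far as the arm can. A call with a gripper value outside its range is refused whole. The fingers move at their own pace and stop on an object; FORCE is the grip in N (left out, the last holds). Time passes only in rows, so rows that do not move let the fingers close. It gives the time, the measured TCP pose, the force and the opening at its end, in the units of the state.
- sense(): the state, without advancing time (a new reading comes with each control period).
- grab_frame(name): name is "scene" or "top"; returns the picture (400x640x3 uint8, red, green, blue); there is no depth.
- get_calibration(name): a dict with "fovy" (degrees; the focal length in pixels is half the picture's height over the tangent of half this angle, whatever the lens; pixels are square), "cx", "cy" (the principal point, pixels), "dist_coeffs" ([k1, k2, p1, p2, k3] as OpenCV has them; the pictures are not rectified), "cam_to_world" (4x4, takes a point from camera to world coordinates). Camera axes: x right, y down, z forward; pixel columns grow to the right and rows downward; lengths in m; the calibration is good to about 2 mm. A picture is of the moment at which its call begins. get_calibration takes no time and is no camera call.
- sign_off(): hands the job in, once; it reports no verdict.
The state is a dict: "time_s": time; "joint_positions": joint angles; "qd": joint speeds; "effort": joint torques, N m; "ee_pos": TCP position; "ee_rot": TCP orientation; "wrist_force": force on the tool from outside, world axes, zero at the start; "moment": the same for the moment, N m; "gripper_width": opening from 0.0 (shut) to 1.0 (fully open).
Only numpy, scipy, OpenCV 4.12 (cv2) and the standard library are available. Lean on these libraries where they do the work, as an engineer would, in place of code of your own. Each camera call takes 0.05 s, during which the arm holds its last target. There are 200 camera calls.

### The job

Lay the large D-shaped heel block flat in the fenced nest of the press's shuttle (curved end towards the press column) and let go of it, then slide the shuttle all the way home under the plunger. Then push the plunger's palm knob down 35 mm from its rest height, so that the sprung pad squeezes the heel, and finish while still holding the knob steady at that depth, neither let up nor on its bottom stop. Leave the other things on the bench where they are.

Things in the scene. Friction and masses are not known exactly. Their poses are not given: they have to be found in the camera images.
- press: dark iron bench press, fixed. Origin at table level under the plunger axis; x points to the column at its back, y to the loading end. Base 220 x 310 x 20 mm high (x -80..140, y -70..240). Column 50 x 70 mm at x 80..130. Overhanging head 70 mm wide in y, x -40..130, z 125..165 mm
- shuttle (a joint): travel of the aluminium shuttle along the press's -y axis, m: 0 = fully out at the loading end (nest centre at press y = +140 mm), 0.14 = fully home against the stop (nest centred under the plunger). It starts between 0 and 0.03; stiff by about 2 N and stays where it is left
- nest (a point): centre of the nest's flat floor on top of the shuttle, 34 mm above the table; axes parallel to the press's. The nest is a D-shaped pocket within dark steel fences 5 mm thick and 8 mm high, 3 mm clear all round the heel block: straight end at -x, curved end (cut corners) at +x
- shuttle_handle (a point): centre of the top of the shuttle's upright black handle post, a round post 16 mm in diameter, its top 78 mm above the table and 50 mm tall, 112 mm from the nest centre in the press's +y direction; the tongue that carries it is 24 mm wide, its top 32 mm above the table
- palm_knob: black mushroom palm knob (52 mm across, 30 mm tall) with its steel plunger stem; moves straight down, bottom stop at 45 mm. Origin at the knob's underside, 220 mm above the table at rest. Spring-returned: about 5 N to start, 10 N at 35 mm without a heel; from 22 mm down (heel in, shuttle home) the pad meets the heel and its spring (300 N/m) adds: about 15 N in all at 35 mm
- knob_top (a point): centre of the palm knob's flat top (42 mm across), 250 mm above the table at rest, 215 mm when pushed 35 mm down
- press_pad: round black rubber pad, 44 mm across and 8 mm thick, on a spring below the plunger; origin at the centre of its underside, 84 mm above the table at rest
- heel: the large shoe heel block, loose on the bench: D-shaped in plan, 60 mm long (x) by 56 mm wide (y), 28 mm tall, leather over a black rubber layer, 80 to 150 g. Origin at the centre of its underside; flat end at x = -30 mm, half-round end towards +x. It lies flat
- small_heel: a smaller heel block of the same shape and materials, 42 x 36 x 28 mm, origin under its centre; leave it
- tin: round polish tin, 76 mm across, 28 mm tall, origin under its centre; leave it. It, the small heel block and the large one swap places
- brush: wooden shoe brush, 150 x 50 x 44 mm, origin under its centre; leave it
- hammer: hammer lying on the bench, handle to its -x; leave it
- bottle: small dark bottle, 44 mm across, 120 mm tall, origin under its centre; leave it
- jar: jar, 60 mm across, 60 mm tall, origin under its centre; leave it
There are look-alikes about, which are no part of the job. Leave any white or yellow look-alike of the heel alone.

How it is judged:
By the outcome, as a careful person would: the job done as asked, in the order asked, and still so for the second after the job is handed in, while the arm keeps its last pose, push and grip.
It also fails if it takes over 67 s, if anything falls off the work surface, if the arm or the gripper's body presses on something with over 40 N, if the wrist force passes 120 N, or if a joint passes its speed limit or range.

## Working session

There is one attempt and no reset: what is moved stays moved. The work goes in short steps, Python scripts to look and compute and a shell command to move; the robot and the scene stay as the last step left them, time stands still between calls to the robot, and variables do not carry over. Pictures are saved under pics/ and viewed, about 8 in all and at most 12, crops included, and the job is handed in when it is done.

```bash
mkdir -p pics
cat > h.py <<'E'
import numpy as np, cv2, sys
from station import sense, grab_frame, get_calibration, sign_off, tips_ahead
def K(c):
    f=200/np.tan(np.radians(c['fovy'])/2); return np.array([[f,0,c['cx']],[0,f,c['cy']],[0,0,1.]])
def px2w(name,uv,z):
    c=get_calibration(name);T=np.array(c['cam_to_world'])
    p=cv2.undistortPoints(np.array(uv,float).reshape(-1,1,2),K(c),np.array(c['dist_coeffs'],float)).reshape(-1,2)
    d=np.c_[p,np.ones(len(p))]@T[:3,:3].T; o=T[:3,3]
    return o+d*((np.broadcast_to(z,len(p))-o[2])/d[:,2])[:,None]
def w2px(name,P):
    c=get_calibration(name);T=np.linalg.inv(np.array(c['cam_to_world']))
    return cv2.projectPoints(np.array(P,float).reshape(-1,1,3),cv2.Rodrigues(T[:3,:3])[0],T[:3,3],K(c),np.array(c['dist_coeffs'],float))[0].reshape(-1,2)
def snap(name,fn,crop=None,s=1):
    im=grab_frame(name)
    cv2.imwrite('pics/full_'+fn,im[...,::-1])
    if crop: im=im[crop[1]:crop[3],crop[0]:crop[2]]
    im=cv2.resize(im,None,fx=s,fy=s,interpolation=cv2.INTER_CUBIC)
    cv2.imwrite('pics/'+fn,im[...,::-1])
E
python3 - <<'E'
from h import *
a=grab_frame('top');b=grab_frame('scene')
cv2.imwrite('pics/t0.png',a[...,::-1]);cv2.imwrite('pics/s0.png',b[...,::-1])
print(tips_ahead if not callable(tips_ahead) else tips_ahead())
s=sense();print(s['ee_pos'],np.round(s['ee_rot'],3).tolist(),s['gripper_width'],s['time_s'])
for n in('top','scene'):print(get_calibration(n))
E
```

```text
0.022
[0.21335286 0.50649294 0.25248453] [[0.922, -0.388, -0.001], [-0.388, -0.922, -0.002], [0.0, 0.002, -1.0]] 0.9981165613001199 0.1
{'fovy': 44.085503541866444, 'cx': 322.9729248441434, 'cy': 194.43558599981176, 'dist_coeffs': array([-0.13434964,  0.        ,  0.        ,  0.        ,  0.        ]), 'cam_to_world': array([[ 0.02841588, -0.99580677,  0.08695636,  0.39155738],
       [-0.99936101, -0.03018843, -0.0191374 ,  0.02410892],
       [ 0.02168222, -0.08635699, -0.99602829,  1.85484222],
       [ 0.        ,  0.        ,  0.        ,  1.        ]])}
{'fovy': 54.84463163946208, 'cx': 327.0100256740981, 'cy': 199.75637354773886, 'dist_coeffs': array([-0.07078863,  0.        ,  0.        ,  0.        ,  0.        ]), 'cam_to_world': array([[ 0.79438307,  0.43804677, -0.42079754,  1.03302215],
       [ 0.6072622 , -0.55708945,  0.5664662 , -0.61424278],
       [ 0.01371682, -0.7055256 , -0.70855168,  0.94970776],
       [ 0.        ,  0.        ,  0.        ,  1.        ]])}
```

View pics/t0.png

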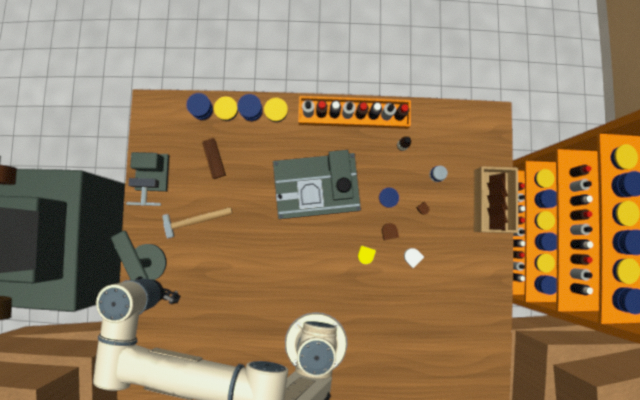

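View pics/s0.png

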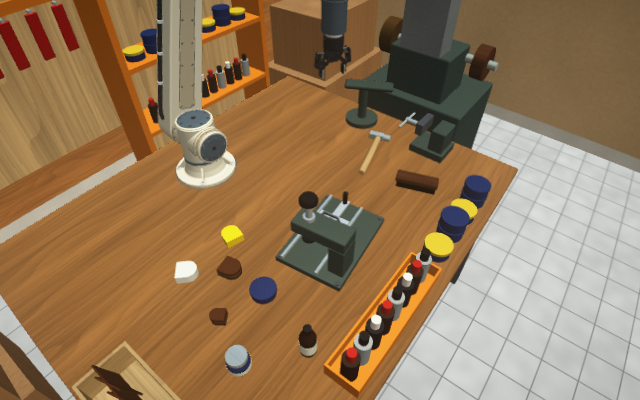

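The top view shows the press at about (317,185), the large brown heel at (390,232), the small one at (423,208) and the tin at (389,198). The yellow and white look-alikes are at (367,255) and (414,258). I'll zoom in on the saved frames.

Run:
```python
import cv2
a=cv2.imread('pics/t0.png')[145:245,268:408];cv2.imwrite('pics/t1.png',cv2.resize(a,None,fx=5.6,fy=5.6,interpolation=cv2.INTER_CUBIC))
b=cv2.imread('pics/s0.png')[180:300,210:390];cv2.imwrite('pics/s1.png',cv2.resize(b,None,fx=4.4,fy=4.4,interpolation=cv2.INTER_CUBIC))
```

```text
(no output)
```

View pics/t1.png

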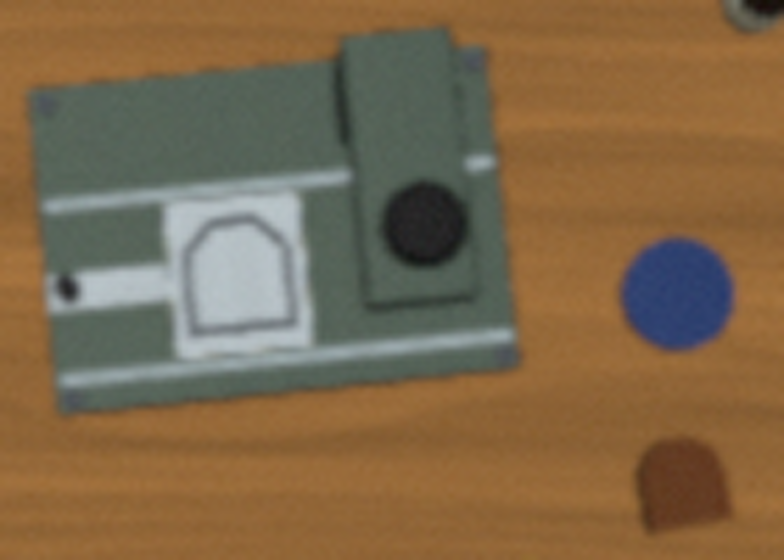

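View pics/s1.png

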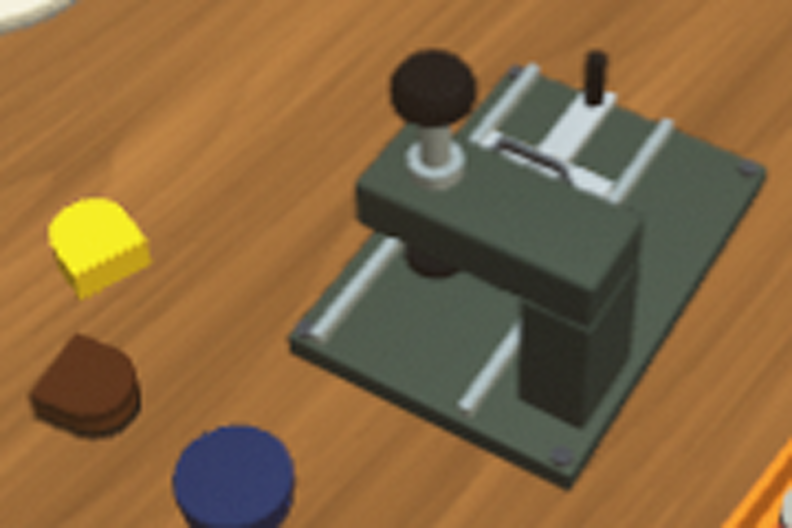

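```bash
cat > fit.py <<'E'
from h import *
from scipy.optimize import least_squares, minimize
def t1(p): return (np.array(p,float)+.5)/5.6-.5+[268,145]
def s1(p): return (np.array(p,float)+.5)/4.4-.5+[210,180]
C=np.array([[140,240,20],[140,-70,20],[-80,-70,20],[-80,240,20]])/1e3
ct=t1([(30,92),(487,48),(520,367),(62,412)]); cs=s1([(765,172),(566,481),(293,341),(520,68)])
def W(p,P):
    c,s=np.cos(p[2]),np.sin(p[2]); P=np.asarray(P,float)
    return np.c_[p[0]+c*P[:,0]-s*P[:,1],p[1]+s*P[:,0]+c*P[:,1],P[:,2]]
ft=lambda p:(w2px('top',W(p,C))-ct).ravel(); fs=lambda p:(w2px('scene',W(p,C))-cs).ravel()
p0=[.5,0,0.09]
for n,f in(('top',ft),('scene',fs),('both',lambda p:np.r_[ft(p),fs(p)])):
    r=least_squares(f,p0);print(n,r.x[:2].round(4),np.degrees(r.x[2]).round(2),r.fun.round(1).tolist())
P=r.x
# nest travel (top)
F=np.array([[-35.5,33.5],[-35.5,-33.5],[12,33.5],[12,-33.5]])/1e3
fm=t1([(193,331),(295,322),(185,258),(290,245)])
q=px2w('top',fm,.042);c,s=np.cos(P[2]),np.sin(P[2]);R=np.array([[c,-s],[s,c]])
print('nest pts press frame',((q[:,:2]-P[:2])@R).round(4).tolist())
for n,uv,z in(('top',t1([(68,289)]),.07),('scene',s1([(598,55)]),.078),('top',t1([(425,223)]),.25),('scene',s1([(433,75)]),.25)):
    print(n,((px2w(n,uv,z)[:,:2]-P[:2])@R).round(4),px2w(n,uv,z).round(4))
# heel silhouettes
th=np.radians(np.arange(-90,91,10))
D=np.r_[[[-.03,.028],[-.03,-.028]],np.c_[.002+.028*np.cos(th),.028*np.sin(th)]]
D3=np.r_[np.c_[D,0*D[:,0]],np.c_[D,0*D[:,0]+.028]]
S=8
def sil(n,p,box):
    uv=w2px(n,W(p,D3)); h=cv2.convexHull(((uv-box[:2]+.5)*S).astype(np.float32))
    m=np.zeros(((box[3]-box[1])*S,(box[2]-box[0])*S),np.uint8);cv2.fillPoly(m,[h.astype(np.int32)],1)
    return cv2.resize(m.astype(np.float32),None,fx=1/S,fy=1/S,interpolation=cv2.INTER_AREA)
ims={'top':cv2.imread('pics/t0.png'),'scene':cv2.imread('pics/s0.png')}
B={'top':(378,218,402,246),'scene':(212,252,248,284)}
T={}
for n,b in B.items():
    v=ims[n][b[1]:b[3],b[0]:b[2]].astype(float)[...,2]
    bg=np.median(np.r_[v[0],v[-1],v[:,0],v[:,-1]]); fg=np.percentile(v,8 if n=='scene' else 10)
    T[n]=np.clip((bg-v)/(bg-(fg+12)),0,1); print(n,bg,fg,T[n].sum())
def cost(x,ns):
    p=(x[0]/1e3,x[1]/1e3,x[2]/30)
    return sum(((sil(n,p,B[n])-T[n])**2).sum() for n in ns)
a=px2w('top',[(390,231.5)],.028)[0]
for ns in(['top'],['scene'],['top','scene']):
    best=min((minimize(cost,[a[0]*1e3,a[1]*1e3,y*30],args=(ns,),method='Nelder-Mead',options=dict(initial_simplex=np.array([a[0]*1e3,a[1]*1e3,y*30])+[[0,0,0],[6,0,0],[0,6,0],[0,0,5]])) for y in np.arange(0,6.28,.4)),key=lambda r:r.fun)
    print(ns,best.x[:2].round(1),np.degrees(best.x[2]/30).round(1),best.fun)
E
python3 fit.py
```

```text
top [ 0.566 -0.075] 7.38 [-0.2, -0.6, 0.2, -0.6, 0.6, 0.5, -0.5, 0.7]
scene [ 0.5735 -0.0776] 7.15 [1.7, -0.2, 0.9, 0.7, -1.9, -0.4, -0.8, -0.9]
both [ 0.5701 -0.076 ] 7.3 [0.1, -1.7, 0.5, -1.7, 0.8, -0.6, -0.3, -0.5, 1.0, -1.1, 0.4, -0.4, -2.3, -1.3, -1.5, -1.6]
nest pts press frame [[-0.0383, 0.1472], [-0.0389, 0.08], [0.0101, 0.1479], [0.012, 0.0783]]
top [[-0.0053  0.2247]] [[0.5362 0.1463 0.07  ]]
scene [[1.000e-04 2.257e-01]] [[0.5414 0.1479 0.078 ]]
top [[-0.003   0.0035]] [[ 0.5666 -0.0729  0.25  ]]
scene [[ 0.002  -0.0005]] [[ 0.5721 -0.0762  0.25  ]]
top 144.5 99.0 290.4925373134329
scene 159.0 72.0 421.68
['top'] [ 424.4 -261.5] 13.3 11.456908391084456Traceback (most recent call last):
  File "fit.py", line 43, in <module>
    best=min((minimize(cost,[a[0]*1e3,a[1]*1e3,y*30],args=(ns,),method='Nelder-Mead',options=dict(initial_simplex=np.array([a[0]*1e3,a[1]*1e3,y*30])+[[0,0,0],[6,0,0],[0,6,0],[0,0,5]])) for y in np.arange(0,6.28,.4)),key=lambda r:r.fun)
  File "fit.py", line 43, in <genexpr>
    best=min((minimize(cost,[a[0]*1e3,a[1]*1e3,y*30],args=(ns,),method='Nelder-Me
[... 323 characters left out ...]
^^^^^^^^^^^^^^^^
    res = _minimize_neldermead(fun, x0, args, callback, bounds=bounds,
                               **options)
    fxr = func(xr)
    fx = function(np.copy(x), *(wrapper_args + args))
  File "fit.py", line 40, in cost
    return sum(((sil(n,p,B[n])-T[n])**2).sum() for n in ns)
  File "fit.py", line 40, in <genexpr>
    return sum(((sil(n,p,B[n])-T[n])**2).sum() for n in ns)
                 ~~~^^^^^^^^^^
  File "fit.py", line 28, in sil
    uv=w2px(n,W(p,D3)); h=cv2.convexHull(((uv-box[:2]+.5)*S).astype(np.float32))
  File "h.py", line 11, in w2px
    c=get_calibration(name);T=np.linalg.inv(np.array(c['cam_to_world']))
ValueError: time passes only in moves, steps and waits
```

```bash
sed -i 's/^def K(c)/import functools, pickle, os\n_g=get_calibration\nif not os.path.exists("cal.pkl"): pickle.dump({n:_g(n) for n in("top","scene")},open("cal.pkl","wb"))\n_cal=pickle.load(open("cal.pkl","rb"))\nget_calibration=_cal.get\ndef K(c)/' h.py
timeout 500 python3 fit.py | tail -5; python3 -c "
from station import sense;print(sense()['time_s'])"
```

```text
top 144.5 99.0 290.4925373134329
scene 159.0 72.0 421.68
['top'] [ 424.4 -261.5] 13.3 11.456908391084456
['scene'] [ 428.8 -264.3] 13.5 11.450133203125
['top', 'scene'] [ 427.  -263.1] 14.0 44.22545373273557
0.1
```

The cameras differ by about 5 mm between them, so I'll use their mean for now and correct it close up. Next I turn the tool and move over the heel.

```bash
python3 -m crank '[[[0,0,1.6,0,0,0,1],[0,0,1.6,0,0,0,1],[0,0,1.6,0,0,0,1],[0,0,1.6,0,0,0,1],[0,0,1.6,0,0,0,1],[0,0,1.6,0,0,0,1],[0,0,1.6,0,0,0,1],[0,0,1.6,0,0,0,1],[0,0,1.6,0,0,0,1],[0,0,1.6,0,0,0,1]]]' 40
python3 -m crank '[[[0,0,1.6,0,0,0,1],[0,0,1.6,0,0,0,1],[0,0,1.6,0,0,0,1],[0,0,1.6,0,0,0,1],[0,0,1.57,0,0,0,1],[0,0,0,0,-0.05,0,1],[0,0,0,0,-0.055,0,1],[0,0,0,0,-0.055,0,1],[0,0,0,0,-0.055,0,1],[0,0,0,0,-0.055,0,1]]]'
python3 -m crank '[[[0,0,0,0,-0.055,0,1],[0,0,0,0,-0.055,0,1],[0,0,0,0,-0.055,0,1],[0,0,0,0,-0.055,0,1],[0,0,0,0,-0.055,0,1],[0,0,0,0,-0.055,0,1],[0,0,0,0,-0.055,0,1],[0,0,0,-0.01,-0.05,0.02,1],[0,0,0,0,0,0,1],[0,0,0,0,0,0,1]]]'
python3 -c "
from station import sense;s=sense();print(s)"
```

```text
time_s: 1.35
ee_pos: [0.2134, 0.5066, 0.2527]
ee_rot: [[-0.487, -0.873, -0.0], [-0.873, 0.487, -0.001], [0.001, -0.0, -1.0]]
wrist_force: [-0.8, -0.1, -0.7]
gripper_width: 1.001
time_s: 2.6
ee_pos: [0.2757, 0.2422, 0.253]
ee_rot: [[-0.973, -0.231, -0.0], [-0.231, 0.973, -0.0], [0.0, -0.0, -1.0]]
wrist_force: [0.6, 0.1, 0.8]
gripper_width: 0.998
time_s: 3.85
ee_pos: [0.3855, -0.1768, 0.233]
ee_rot: [[-0.973, -0.23, -0.001], [-0.23, 0.973, 0.0], [0.001, 0.0, -1.0]]
wrist_force: [-1.2, 0.7, -0.1]
gripper_width: 1.003
{'time_s': 3.85, 'joint_positions': array([-3.29768765e+00,  6.76241049e-01, -1.31396038e+01, -6.85211191e-03,
       -7.62417241e+01, -7.34193073e+01]), 'qd': array([ 1.76006517, -1.55795813,  0.14707446, -0.06134131,  0.06740627,
        0.01900799]), 'effort': array([-8.33110493e-01, -2.28046525e+01,  2.31496310e+01,  5.23520887e+00,
        1.78102852e-02,  2.69532477e-02]), 'ee_pos': array([ 0.38547006, -0.17682697,  0.23303413]), 'ee_rot': array([[-9.73253151e-01, -2.29733129e-01, -9.96421400e-04],
       [-2.29733408e-01,  9.73253580e-01,  1.73766164e-04],
       [ 9.29850850e-04,  3.98029750e-04, -9.99999488e-01]]), 'wrist_force': array([-1.21339737,  0.66841462, -0.10539548]), 'moment': array([ 0.04763539, -0.02351106,  0.01688413]), 'gripper_width': 1.0032332009779898}
```

```bash
python3 -m crank '[[[0,0,0,-0.0037,-0.0467,0,1],[0,0,0,-0.0037,-0.0467,0.02,1],[0,0,0,0,0,0.05,1],[0,0,0,0,0,0.05,1],[0,0,0,0,0,0.046,1],[0,0,0,0,0,0,1],[0,0,0,0,0,0,1]]]'
python3 - <<'E'
from h import *
snap('scene','s2.png',(180,195,300,315),5)
s=sense();R=np.array(s['ee_rot']);p=np.array(s['ee_pos'])
for y in(-.0425,.0425):
    print((w2px('scene',[p+R@[0,y,.009]])[0]-[180,195])*5)
print('TCP',p)
E
```

```text
time_s: 4.72
ee_pos: [0.4163, -0.2659, 0.0697]
ee_rot: [[-0.973, -0.233, 0.003], [-0.233, 0.973, -0.002], [-0.003, -0.002, -1.0]]
wrist_force: [-0.5, -1.5, 0.2]
gripper_width: 1.002
[179.30128797 367.45829245]
[264.73471414 257.5165716 ]
TCP [ 0.41650734 -0.26615959  0.06996757]
```

View pics/s2.png

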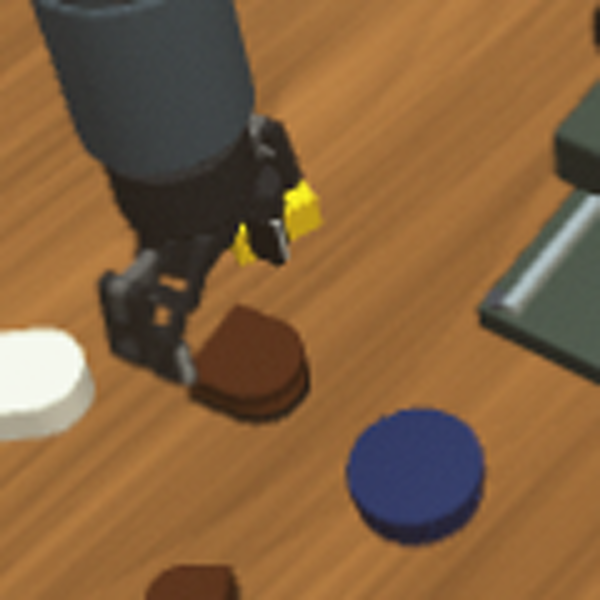

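The fingers straddle the heel: tips at (187,380) and (280,258) in the crop, heel at (250,360). I'll descend and grip.

```bash
python3 -m crank '[[[0,0,0,0.002,0,0.018,1],[0,0,0,0,0,0.018,1],[0,0,0,0,0,0,1],[0,0,0,0,0,0,-1],[0,0,0,0,0,0,-1],[0,0,0,0,0,0,-1],[0,0,0,0,0,0,-1],[0,0,0,0,0,0,-1],[0,0,0,0,0,0,-1],[0,0,0,0,0,0,-1]]]' 40
```

```text
time_s: 6.02
ee_pos: [0.4137, -0.2669, 0.0329]
ee_rot: [[-0.973, -0.231, 0.003], [-0.231, 0.973, -0.001], [-0.002, -0.002, -1.0]]
wrist_force: [-1.5, 1.4, 7.1]
gripper_width: 0.644
```

```bash
python3 -m crank '[[[0,0,0,0,0,-0.02,-1],[0,0,0,0,0,-0.05,-1],[0,0,0.5,0,0,-0.05,-1],[0,0,0.5,0,0,-0.05,-1],[0,0,0,-0.007,0.045,0,-1],[0,0,0,-0.007,0.045,0,-1],[0,0,0,-0.007,0.045,0,-1],[0,0,0,-0.007,0.045,0,-1],[0,0,0,-0.007,0.045,0,-1],[0,0,0,-0.007,0.045,0,-1]]]'
python3 -m crank '[[[0,0,0,-0.03,0.012,0,-1],[0,0,0,-0.03,0,0,-1],[0,0,0,-0.03,0,0,-1],[0,0,0,-0.03,0,0,-1],[0,0,0,0,0,0.03,-1],[0,0,0,0,0,0.03,-1],[0,0,0,0,0,0,-1],[0,0,0,0,0,0,-1]]]'
```

```text
time_s: 7.28
ee_pos: [0.4195, 0.0081, 0.2018]
ee_rot: [[-0.992, -0.128, 0.001], [-0.128, 0.992, 0.0], [-0.001, 0.0, -1.0]]
wrist_force: [0.5, 0.6, -1.4]
gripper_width: 0.639
time_s: 8.28
ee_pos: [0.538, 0.0339, 0.1428]
ee_rot: [[-0.992, -0.128, 0.002], [-0.128, 0.992, -0.0], [-0.002, -0.0, -1.0]]
wrist_force: [0.3, -0.7, -0.6]
gripper_width: 0.64
```

```bash
python3 -m crank '[[[0,0,0,-0.004,0,0.02,-1],[0,0,0,0,0,0.019,-1],[0,0,0,0,0,0.018,-1],[0,0,0,0,0,0,-1],[0,0,0,0,0,0,-1],[0,0,0,0,0,0,-1]]]'
python3 - <<'E'
from h import *
a=grab_frame('scene');b=grab_frame('top')
cv2.imwrite('pics/s3f.png',a[...,::-1]);cv2.imwrite('pics/t3f.png',b[...,::-1])
A=cv2.resize(a[170:270,290:390],None,fx=4,fy=4,interpolation=cv2.INTER_CUBIC);B=cv2.resize(b[150:250,265:365],None,fx=4,fy=4,interpolation=cv2.INTER_CUBIC)
cv2.imwrite('pics/c3.png',np.hstack([A,B])[...,::-1]);print(sense()['ee_pos'])
E
```

```text
time_s: 9.02
ee_pos: [0.5421, 0.0346, 0.0857]
ee_rot: [[-0.992, -0.128, 0.002], [-0.128, 0.992, 0.001], [-0.002, 0.0, -1.0]]
wrist_force: [0.5, -0.1, -1.1]
gripper_width: 0.646
[0.54173631 0.03450923 0.08514149]
```

View pics/c3.png

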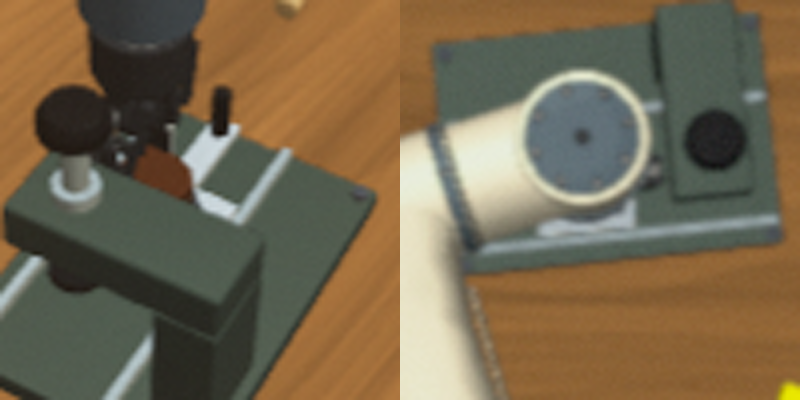

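Run:
```python
from h import *
for p,f,g in(((.2134,.5065,.2525),'t0',(115,302)),((.5417,.0345,.0851),'t3f',(310.5,184))):
    p=np.array(p)
    for h in(0,.1,.2,.3,.4): print(h,w2px('top',[p+[0,0,h]])[0].round(1))
    im=cv2.imread(f'pics/{f}.png'); x,y=map(int,g); c=im[y-18:y+19,x-18:x+19].astype(int)
    m=(((c-[105,90,80])**2).sum(2)<2500).astype(np.uint8)
    n,l,st,ce=cv2.connectedComponentsWithStats(m);k=1+st[1:,4].argmax();print(st[k],ce[k]+[x-18,y-18])
# heel pose hypothesis projected in scene crop c3
p=np.array([.5417,.0345,.0851]);yaw=np.radians(7.3);ex=np.array([np.cos(yaw),np.sin(yaw),0]);ey=np.array([-ex[1],ex[0],0])
o=p+ex*.0137-[0,0,.0329]
pts=[o+ex*(.002+.028*np.cos(t))+ey*.028*np.sin(t)+[0,0,z] for z in(.028,0) for t in np.radians([-60,-30,0,30,60,90])]
print(((w2px('scene',pts)-[290,170])*4).round(0).tolist())
```

```text
0 [162.1 287.3]
0.1 [152.4 290.5]
0.2 [141.3 294.1]
0.3 [128.6 298.3]
0.4 [113.9 303.1]
[  2   5  30  31 702] [113.78347578 303.77492877]
0 [310.6 195.3]
0.1 [310.5 192.8]
0.2 [310.4 190. ]
0.3 [310.3 186.8]
0.4 [310.1 183.1]
[  5   5  27  27 565] [310.18584071 184.16637168]
[[155.0, 202.0], [173.0, 198.0], [187.0, 188.0], [191.0, 175.0], [186.0, 161.0], [173.0, 152.0], [154.0, 226.0], [173.0, 222.0], [186.0, 213.0], [190.0, 199.0], [185.0, 186.0], [172.0, 176.0]]
```

The wrist cap fixes the top camera's bias at about 2.5 mm low in x, and the averaged positions already allow for that. I'll lower slowly.

```bash
python3 -m crank '[[[0,0,0,0,0,0.005,-1],[0,0,0,0,0,0.005,-1],[0,0,0,0,0,0,-1]]]'; python3 -m crank '[[[0,0,0,0,0,0.003,-1],[0,0,0,0,0,0.003,-1],[0,0,0,0,0,0,-1]]]'
```

```text
time_s: 9.5
ee_pos: [0.5408, 0.0343, 0.0735]
ee_rot: [[-0.992, -0.128, -0.001], [-0.128, 0.992, -0.0], [0.002, -0.0, -1.0]]
wrist_force: [-0.6, -0.3, -2.0]
gripper_width: 0.641
time_s: 9.88
ee_pos: [0.5411, 0.0343, 0.068]
ee_rot: [[-0.992, -0.128, -0.001], [-0.128, 0.992, -0.0], [0.001, -0.0, -1.0]]
wrist_force: [0.1, -0.5, -1.9]
gripper_width: 0.647
```

```bash
python3 -m crank '[[[0,0,0,0,0,0.0015,-1],[0,0,0,0,0,0,-1],[0,0,0,0,0,0,0.8],[0,0,0,0,0,0,0.8],[0,0,0,0,0,0,0.8],[0,0,0,0,0,0,0.8]]]'; python3 -m crank '[[[0,0,0,0,0,-0.02,0.8],[0,0,0,0,0,-0.05,0.8],[0,0,0,0,0,-0.05,0.8],[0,0,0,0.045,0,-0.02,0.5],[0,0,0,0.05,0,0,0],[0,0,0,0.05,0,0,0],[0,0,0,0.05,0,0,-1],[0,0,0,0,0,0,-1]]]'
python3 - <<'E'
from h import *
a=grab_frame('scene');b=grab_frame('top')
A=cv2.resize(a[190:260,300:370],None,fx=5.7,fy=5.7,interpolation=cv2.INTER_CUBIC);B=cv2.resize(b[160:220,270:330],None,fx=6.65,fy=6.65,interpolation=cv2.INTER_CUBIC)
A=A[:399];B=B[:399]
cv2.imwrite('pics/c4.png',np.hstack([A,B])[...,::-1])
E
```

```text
time_s: 10.62
ee_pos: [0.5413, 0.0344, 0.0668]
ee_rot: [[-0.992, -0.128, 0.0], [-0.128, 0.992, 0.0], [-0.0, 0.0, -1.0]]
wrist_force: [0.1, 0.1, 0.6]
gripper_width: 0.9
time_s: 11.62
ee_pos: [0.3454, 0.0089, 0.2072]
ee_rot: [[-0.992, -0.128, 0.001], [-0.128, 0.992, 0.001], [-0.002, 0.001, -1.0]]
wrist_force: [-0.2, 0.6, -0.8]
gripper_width: 0.081
```

View pics/c4.png

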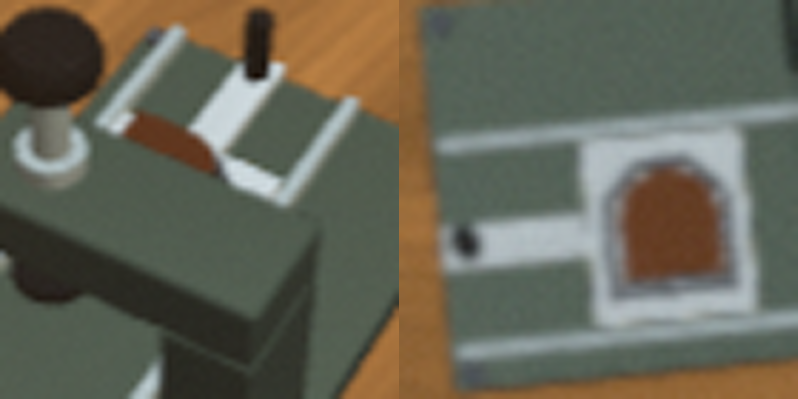

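The heel lies flat in the nest with a gap all round and its curved end towards the column (brown D at (672,222) in the right crop). Next I grip the handle post.

```bash
python3 -m crank '[[[0,0,0,-0.035,0.022,0,0.2],[0,0,0,-0.044,0.0225,0,0.2],[0,0,0,-0.044,0.0225,0,0.2],[0,0,0,-0.044,0.0225,0,0.2],[0,0,0,-0.0437,0.0226,0,0.2],[0,0,0,0,0,0,0.2],[0,0,0,0,0,0,0.2]]]' 25
python3 -m crank '[[[0,0,0,0,0,0.045,0.2],[0,0,0,0,0,0.045,0.2],[0,0,0,0,0,0.03,0.2],[0,0,0,0,0,0.014,0.2],[0,0,0,0,0,0,0.2]]]'
python3 - <<'E'
from h import *
snap('scene','s5.png',(290,160,380,240),6)
s=sense();print(s['ee_pos'],s['wrist_force'],s['gripper_width'])
E
```

```text
time_s: 12.6
ee_pos: [0.543, 0.1475, 0.2057]
ee_rot: [[-0.992, -0.127, -0.002], [-0.127, 0.992, -0.001], [0.002, -0.001, -1.0]]
wrist_force: [-0.2, 0.3, 0.3]
gripper_width: 0.6
time_s: 13.22
ee_pos: [0.5424, 0.1472, 0.0728]
ee_rot: [[-0.992, -0.127, -0.0], [-0.127, 0.992, -0.001], [0.001, -0.0, -1.0]]
wrist_force: [-0.8, -0.3, 0.2]
gripper_width: 0.603
[0.54310244 0.14754806 0.07383895] [-0.10200477 -0.07816915  0.68483617] 0.5985578090470356
```

View pics/s5.png

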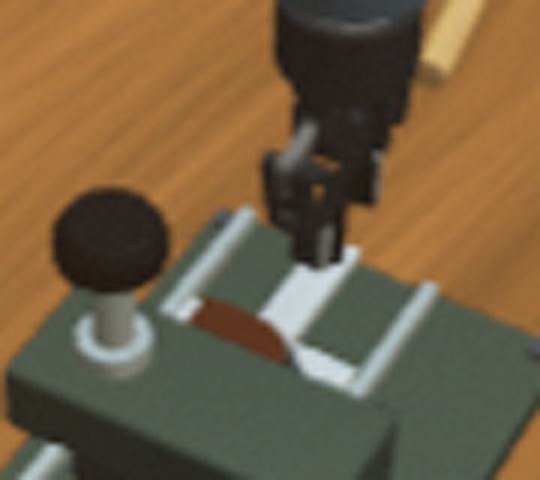

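The fingers are down around the post at about (325,250) in the crop. I'll close them and check the width.

```bash
python3 -m crank '[[[0,0,0,0.002,0,0,-1],[0,0,0,0,0,0,-1],[0,0,0,0,0,0,-1],[0,0,0,0,0,0,-1],[0,0,0,0,0,0,-1],[0,0,0,0,0,0,-1]]]' 25
```

```text
time_s: 14.02
ee_pos: [0.541, 0.1476, 0.074]
ee_rot: [[-0.992, -0.128, 0.002], [-0.128, 0.992, 0.001], [-0.002, 0.0, -1.0]]
wrist_force: [-2.3, 0.5, 6.4]
gripper_width: 0.179
```

```bash
python3 -m crank '[[[0,0,0,0,-0.008,0,-1],[0,0,0,0,-0.015,0,-1],[0,0,0,0,-0.015,0,-1],[0,0,0,0,-0.015,0,-1],[0,0,0,0,-0.015,0,-1],[0,0,0,0,-0.015,0,-1],[0,0,0,0,-0.012,0,-1],[0,0,0,0,-0.008,0,-1],[0,0,0,0,0,0,-1]]]'
python3 -m crank '[[[0,0,0,0,-0.004,0,-1],[0,0,0,0,-0.003,0,-1],[0,0,0,0,0,0,-1]]]'
```

```text
time_s: 15.15
ee_pos: [0.5547, 0.0445, 0.074]
ee_rot: [[-0.992, -0.128, 0.002], [-0.128, 0.992, -0.0], [-0.002, -0.001, -1.0]]
wrist_force: [0.6, -2.3, 5.0]
gripper_width: 0.176
time_s: 15.52
ee_pos: [0.5555, 0.0385, 0.074]
ee_rot: [[-0.992, -0.128, 0.002], [-0.128, 0.992, 0.0], [-0.002, -0.0, -1.0]]
wrist_force: [-0.7, -0.6, 6.1]
gripper_width: 0.179
```

```bash
python3 -m crank '[[[0,0,0,0,-0.002,0,-1],[0,0,0,0,-0.002,0,-1],[0,0,0,0,0,0,-1]]]'
python3 -m crank '[[[0,0,0,0,-0.002,0,-1],[0,0,0,0,-0.001,0,-1],[0,0,0,0,0,0,-1]]]'
```

```text
time_s: 15.9
ee_pos: [0.5556, 0.0375, 0.074]
ee_rot: [[-0.992, -0.128, 0.003], [-0.128, 0.992, 0.005], [-0.003, 0.005, -1.0]]
wrist_force: [-5.7, 11.9, 8.3]
gripper_width: 0.177
time_s: 16.27
ee_pos: [0.5556, 0.0374, 0.074]
ee_rot: [[-0.992, -0.128, 0.003], [-0.128, 0.992, 0.009], [-0.004, 0.009, -1.0]]
wrist_force: [-9.1, 22.7, 12.0]
gripper_width: 0.173
```

The shuttle hit the stop: it stayed at y = 0.0375 while the force rose to 23 N. I'll ease off, release and rise.

```bash
python3 -m crank '[[[0,0,0,0,0.003,0,-1],[0,0,0,0,0.002,0,-1],[0,0,0,0,0,0,-1],[0,0,0,0,0,0,0],[0,0,0,0,0,0,0],[0,0,0,0,0,0,0],[0,0,0,0,0,0,0]]]'
python3 -m crank '[[[0,0,0,0,0,-0.03,0],[0,0,0,0,0,-0.05,0],[0,0,0,0,0,-0.055,0],[0,0,0,0,0,-0.055,0],[0,0,0,0,0,-0.05,-1],[0,0,0,0,0,-0.026,-1],[0,0,0,0,-0.03,0,-1],[0,0,0,0,-0.041,0,-1],[0,0,0,0,-0.041,0,-1],[0,0,0,0,0,0,-1]]]'
python3 - <<'E'
from h import *
snap('scene','s6.png',(270,140,390,260),5)
s=sense();print(s['ee_pos'],s['wrist_force'],s['gripper_width'])
p=np.array(s['ee_pos'])
print((w2px('scene',[p-[0,0,.022],[.5695,-.0737,.25]])-[270,140])*5)
E
```

```text
time_s: 17.15
ee_pos: [0.5547, 0.0361, 0.0726]
ee_rot: [[-0.992, -0.127, -0.0], [-0.127, 0.992, -0.0], [0.0, -0.0, -1.0]]
wrist_force: [-0.8, -0.1, -0.3]
gripper_width: 0.5
time_s: 18.4
ee_pos: [0.5691, -0.0772, 0.3383]
ee_rot: [[-0.992, -0.124, -0.001], [-0.124, 0.992, -0.0], [0.001, -0.0, -1.0]]
wrist_force: [-0.2, 0.4, 0.0]
gripper_width: -0.002
[ 0.56908438 -0.07598873  0.33838139] [0.2302062  0.339194   0.10478712] -0.000382798617516982
[[182.78347771 184.56906218]
 [189.26161252 278.46223256]]
```

View pics/s6.png

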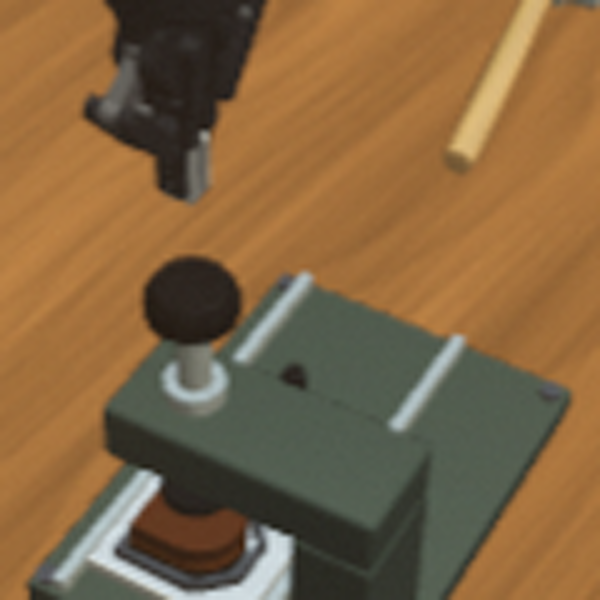

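The heel is under the pad with the shuttle home, and the closed tips at (185,195) are above the knob top at (191,283). I'll lower to find contact.

```bash
python3 -m crank '[[[0,0,0,0,0.002,0.025,-1],[0,0,0,0,0,0.025,-1],[0,0,0,0,0,0.01,-1],[0,0,0,0,0,0,-1]]]'
for i in 1 2 3 4 ; do python3 -m crank '[[[0,0,0,0,0,0.002,-1],[0,0,0,0,0,0,-1]]]'|grep -v rot; done
```

```text
time_s: 18.95
ee_pos: [0.5687, -0.0725, 0.2787]
ee_rot: [[-0.992, -0.128, -0.001], [-0.128, 0.992, -0.0], [0.001, -0.0, -1.0]]
wrist_force: [0.2, 0.4, 0.3]
gripper_width: 0.003
time_s: 19.2
ee_pos: [0.5692, -0.0728, 0.2775]
wrist_force: [1.0, -0.1, 0.1]
gripper_width: 0.001
time_s: 19.45
ee_pos: [0.5688, -0.0729, 0.2747]
wrist_force: [-0.2, -1.3, 0.1]
gripper_width: -0.001
time_s: 19.7
ee_pos: [0.5688, -0.0729, 0.2726]
wrist_force: [-0.3, -0.4, 0.4]
gripper_width: 0.002
time_s: 19.95
ee_pos: [0.5689, -0.073, 0.2715]
wrist_force: [-1.8, 1.1, 4.2]
gripper_width: 0.0
```

```bash
python3 -m crank '[[[0,0,0,0,0,0.005,-1],[0,0,0,0,0,0.005,-1],[0,0,0,0,0,0.005,-1],[0,0,0,0,0,0.005,-1],[0,0,0,0,0,0.005,-1],[0,0,0,0,0,0.005,-1],[0,0,0,0,0,0,-1],[0,0,0,0,0,0,-1]]]'; python3 -m crank '[[[0,0,0,0,0,0.003,-1],[0,0,0,0,0,0,-1],[0,0,0,0,0,0,-1],[0,0,0,0,0,0,-1]]]'
```

```text
time_s: 20.95
ee_pos: [0.569, -0.073, 0.2433]
ee_rot: [[-0.992, -0.128, 0.003], [-0.128, 0.992, -0.001], [-0.003, -0.001, -1.0]]
wrist_force: [-4.1, 3.0, 12.9]
gripper_width: 0.004
time_s: 21.45
ee_pos: [0.569, -0.073, 0.2407]
ee_rot: [[-0.992, -0.128, 0.003], [-0.128, 0.992, -0.001], [-0.003, -0.001, -1.0]]
wrist_force: [-5.5, 3.1, 14.4]
gripper_width: 0.004
```

```bash
python3 -m crank '[[[0,0,0,0,0,0.0035,-1],[0,0,0,0,0,0,-1],[0,0,0,0,0,0,-1],[0,0,0,0,0,0,-1]]]'; for i in 1 2 3 4 5 6; do python3 -m crank '[[[0,0,0,0,0,0,-1]]]' | grep -E 'pos|wrist'; done
python3 - <<'E'
from h import *
snap('scene','s7.png',(270,140,390,260),5)
E
```

```text
time_s: 21.95
ee_pos: [0.569, -0.073, 0.2375]
ee_rot: [[-0.992, -0.128, 0.003], [-0.128, 0.992, -0.001], [-0.003, -0.001, -1.0]]
wrist_force: [-4.9, 3.2, 14.8]
gripper_width: -0.002
ee_pos: [0.569, -0.073, 0.2375]
wrist_force: [-6.0, 3.0, 15.1]
ee_pos: [0.569, -0.073, 0.2375]
wrist_force: [-5.8, 2.7, 15.0]
ee_pos: [0.569, -0.073, 0.2375]
wrist_force: [-5.9, 3.3, 15.6]
ee_pos: [0.569, -0.073, 0.2375]
wrist_force: [-6.1, 2.5, 14.9]
ee_pos: [0.569, -0.073, 0.2375]
wrist_force: [-6.5, 2.8, 16.8]
ee_pos: [0.569, -0.073, 0.2375]
wrist_force: [-6.3, 2.1, 16.3]
```

View pics/s7.png

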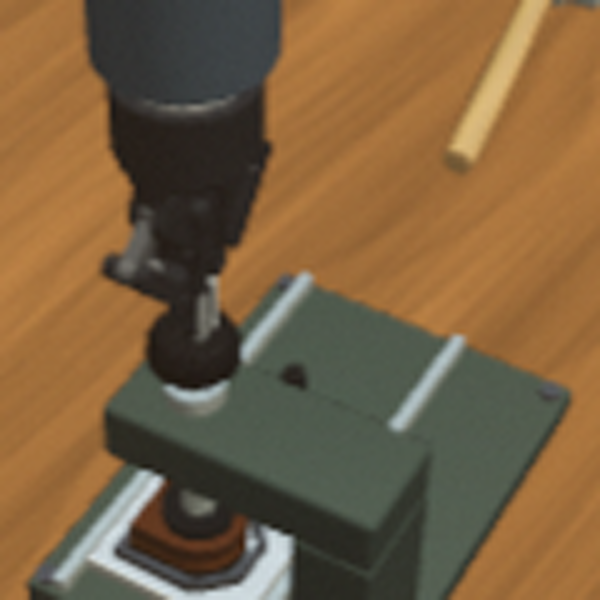

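```bash
python3 -m crank '[[[0,0,0,0,0,0.0006,-1],[0,0,0,0,0,0,-1],[0,0,0,0,0,0,-1],[0,0,0,0,0,0,-1],[0,0,0,0,0,0,-1],[0,0,0,0,0,0,-1],[0,0,0,0,0,0,-1],[0,0,0,0,0,0,-1]]]' && python3 -c "
from station import sign_off;print(sign_off())"
```

```text
time_s: 23.75
ee_pos: [0.569, -0.073, 0.2369]
ee_rot: [[-0.992, -0.128, 0.004], [-0.128, 0.992, -0.001], [-0.003, -0.001, -1.0]]
wrist_force: [-6.9, 3.4, 15.9]
gripper_width: -0.002
the job is handed in; nothing more can be done
None
```

The heel is laid in the nest and released, the shuttle is home, and I handed in at 23.75 s while still holding the knob about 35 mm down.

- **Heel:** after I let go, the pictures showed it flat in the nest with a gap all round, its curved end towards the column.
- **Shuttle:** I gripped the handle post and pushed. It stopped moving while the force rose to about 23 N, and a later picture showed the heel under the pad.
- **Knob:** contact came at a TCP height of about 0.272 m, as expected, and the last reading was 0.2369 m. The vertical force was about 16 N against the 15 N expected; the TCP height held steady at 34.5 mm before a last 0.6 mm trim. The last picture, before that trim, showed the pad on the heel.

**Disagreements:**
- The two cameras differed by about 5 mm in x. The wrist's position in the top picture showed that camera reading about 2.5 mm low, which agreed with the average I used.
- A sideways force of about 7 N showed at the knob, growing slowly while I held it.

I touched nothing else on the bench, but I took no final full picture to check that.

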